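# Seat the cell caps and hold the sample slide at the mark

### The arm

A 6-joint arm with a two-finger parallel gripper is mounted at the origin on the work surface. World frame = base frame: x ahead of the robot, y to its left, z up, the work surface at z = 0. Lengths are in m, angles in rad, forces in N, time in s.
With the tool pointing down it reaches from about 0.35 to 0.975 m from the base axis. Payload 4.9 kg.
Tool frame: the origin (TCP) lies at the very end of the fingers, on their centre line; the grasp point (between the pads) lies 19 mm behind it; z points along the fingers, y is the line along which they close (so a half turn about z gives the same grasp; the last joint's range is limited). The gripper opens to 85 mm and grips with 20 to 120 N. Pads are 22 mm wide; open, the fingers measure 114 mm over their backs; the gripper's body (76 mm by 85 mm) begins 54 mm behind the grasp point. The pads swing forward as they close: fully open they stand 13 mm farther back than shut.
Start: joints at [1.032, 0.053, 1.613, -0, 1.476, -0.119], TCP at [0.255, 0.571, 0.202] pointing down, gripper open.
Joint ranges: [-3.01, 3.01], [-1.01, 2.22], [0.06, 2.58], [-1.02, 4.17], [0.09, 2.62], [-3.14, 3.14]. Speed limits (rad/s): [2.57, 2.57, 3.14, 3.14, 3.14, 3.14].

### API

Orientations are given as a rotation vector (axis times angle).
In Python, from station import ctrl, imaging gives the robot as it stands.
- The arm moves only by the tool play_rows, never from a script. Its argument "series" is a list of rows, each a list of 3 entries, a list of its own where there are three numbers: the opening, from 0 (shut) to 1 (fully open), then the shift along the tool's x, y, z each as a share of 0.05 m, from -1 to 1, then the turn, a rotation vector about the tool's x, y, z each as a share of 8 degrees, from -1 to 1. In form: [[grip, [dx, dy, dz], [ax, ay, az]], ...]. A call has 1 to 8 rows; each row shifts and turns the commanded pose from where the row before left it, along the tool's axes as they then stand; what a row does not reach is not made up. A row lasts 1/8 s, in which the tool goes at most 62.5 mm and 10.7 degrees, less where a joint would pass 70% of its speed; a pose out of reach is approached as far as the arm can. A call with a number of a shift or a turn outside -1 to 1 is refused whole. A call with a gripper value outside its range is refused whole. The fingers move at their own pace and stop on an object; "force" is the grip in N (left out, the last holds). Time passes only in rows, so rows that do not move let the fingers close. It gives the time, the measured TCP pose, the force, the opening and the grip force at its end, in the units of the state.
- ctrl.get_obs(): the state, without advancing time (a new reading comes with each control period).
- imaging.get_image(name): name is "side" or "top"; returns a dict with "color" (400x640x3 uint8, blue, green, red), "fx", "fy", "cx", "cy" (pixels), "D" ([k1, k2, p1, p2, k3] as OpenCV has them; the pictures are not rectified), "extrinsics" (4x4, takes a point from world to camera coordinates). Camera axes: x right, y down, z forward; pixel columns grow to the right and rows downward; lengths in m; the calibration is good to about 2 mm. A picture is of the moment at which its call begins. There is no depth.
- ctrl.finish_job(): hands the job in; it is judged then, once.
The state is a dict: "t": time; "q": joint angles; "dq": joint speeds; "effort": joint torques, N m; "tool_pos": TCP position; "tool_rot": TCP orientation; "contact_force": force on the tool from outside, world axes, zero at the start; "wrist_torque": the same for the moment, N m; "opening": finger opening in m; "grip_force": force on a finger pad.
Only numpy, scipy, OpenCV 4.12 (cv2) and the standard library are available. Lean on these libraries where they do the work, as an engineer would, in place of code of your own. Each camera call takes 0.05 s, during which the arm holds its last target. There are 200 camera calls.

### The job

Press both white caps on the sample slide down until they are fully home, then pull the slide out by its bridge handle, against its return spring, until the pointer blade on its side lies within the width of the steel mark strip on the index block. Finish while still holding the handle with the pointer steady at the mark: do not let go, or the spring pulls the slide back. Leave the amplifier box, the lens on its post and the post holder standing nearby where they are.

Things in the scene. Friction and masses are not known exactly. Their poses are not given: they have to be found in the camera images.
- slide_base: Fixed black base plate of the sample slide, 260 (x) x 120 (y) x 12 mm, bolted to the table. Origin on the table surface, between the rails: the plate reaches 150 mm to its -x side and 110 mm to its +x side, where an upright end plate (67 mm tall) and a steel spring barrel stand. x runs along the rails, away from the robot; the slide pulls out along -x (towards the robot); y is to the left, z up.
- carriage (a joint): How far the black carriage is pulled out of its rest place along the base's -x, in m: 0 at rest, 0.09 at its end stop. A spring pulls it back all the way: about 4 N at rest, 10 N at 0.09, damped so that it does not bounce. The carriage is a plate 150 x 90 mm with its top 34 mm above the table; it carries a cell holder block 50 (x) x 96 (y) mm with its top 70 mm above the table, the two caps, the handle and the pointer.
- handle_bar (a point): Middle of the bar of the steel bridge handle, on its centre line, 85 mm above the table. The handle stands upright on the front of the carriage and moves with it: a level round bar of 12 mm diameter along the base's y, 84 mm between the centres of its two upright legs (12 mm diameter); under the bar 45 mm are free down to the carriage plate, and the cell holder block begins 70 mm behind it (+x).
- cap_left (a joint): How far the left cap (+y side) is pressed down, in m: 0 is fully proud (its flange 7 mm clear of the holder), 0.007 is fully home with the flange on the holder. Starts between 0 and 0.002; moves down with about 6 N and stays where it is left.
- cap_left_top (a point): Centre of the top of the left white plastic cap: round flange 26 mm in diameter, 8 mm thick, on an 18 mm plug. The top is 78 mm above the table when home, 83 to 85 mm at the start. The two caps stand side by side, 52 mm apart along y, in the cell holder, 95 mm behind (+x of) the handle bar.
- cap_right (a joint): The same for the right cap (-y side), pressed down, in m: 0 fully proud, 0.007 fully home.
- cap_right_top (a point): Centre of the top of the right cap, the same size as the left.
- pointer_tip (a point): Free end, top face, of the thin steel pointer blade (4 mm wide along x, 3 mm thick) that sticks out to the left (+y) of the carriage, 48 mm above the table. It moves with the carriage. Axes as the base.
- mark (a point): End of the steel mark strip nearest the carriage, at the middle of its 8 mm width (x), on its top face, 48 mm above the table. The strip, 8 x 36 mm, lies along y on top of a fixed black index block (34 x 36 x 46 mm) beside the left of the slide. Axes as the base. The pointer is at the mark when pointer tip and this point agree along x; 2 mm then remain between them along y. The mark lies 35 to 70 mm of pull from rest.
- amplifier: Loose black amplifier box, 110 x 60 x 30 mm, with a steel connector 16 mm long at each end; on the table right of the slide. Origin at the centre of its underside. Leave alone.
- lens_mount: Loose lens in a black ring (31 mm) on a steel post with a round foot of 50 mm, 89 mm tall; left of the slide. Origin at the centre of its underside. Leave alone.
- post_holder: Loose black post holder, a cylinder of 25 mm on a foot of 40 mm, 50 mm tall; right of the slide, nearer the robot. Origin at the centre of its underside. Leave alone.
Mind the look-alikes: they are no part of the job. What is shaped like the part that bears mark but orange is not meant.

How it is judged:
By the outcome, as a careful person would: the job done as asked, in the order asked, and still so for the second after the job is handed in, while the arm keeps its last pose, push and grip.
It also fails if it takes over 42 s, if anything falls off the work surface, if the arm or the gripper's body presses on something with over 40 N, if the wrist force passes 120 N, or if a joint passes its speed limit or range.

## Working session

There is one attempt and no reset: what is moved stays moved. The work goes in short steps, Python scripts to look and compute and a tool call to move; the robot and the scene stay as the last step left them, time stands still between calls to the robot, and variables do not carry over. Pictures are saved under pics/ and viewed, at most 10 in all, crops included, and the job is handed in when it is done.

Besides the shell and the picture viewer there is one more tool, called by a JSON object that holds its "name" and its "arguments", one argument or row to a line. play_rows: Moves the arm, as the interface text tells. Shift numbers are shares of 0.05 m and turn numbers shares of 8 degrees, none past 1 either way. Its arguments: {"type":"object","properties":{"series":{"type":"array"},"force":{"type":"number"}},"required":["series"]}

```bash
mkdir -p pics; ls; python3 - <<'E'
from station import ctrl, imaging
import cv2
o=ctrl.get_obs(); print(o['t'],o['tool_pos'],o['tool_rot'],o['opening'])
for n in ('side','top'):
    d=imaging.get_image(n); cv2.imwrite(f'pics/{n}0.png',d['color'])
    print(n,d['fx'],d['cx'],d['cy'],d['D'],d['extrinsics'])
E
```

```text
pics
0.0 [0.25436774 0.5701439  0.2006618 ] [-0.65444233 -3.0719448   0.00307923] 0.0852634442844788
side 370.8398202837996 321.7910784475967 195.26106821582286 [0.01561195 0.         0.         0.         0.        ] [[ 8.02238548e-01 -5.97003519e-01 -3.30496373e-04 -4.22826360e-01]
 [-4.54146872e-01 -6.09911804e-01 -6.49429141e-01  3.51617337e-01]
 [ 3.87509909e-01  5.21147185e-01 -7.60422042e-01  5.57323456e-01]
 [ 0.00000000e+00  0.00000000e+00  0.00000000e+00  1.00000000e+00]]
top 395.75062777050516 319.9084605519734 198.97412316266153 [-0.05497678  0.          0.          0.          0.        ] [[ 0.01094879 -0.99988093  0.01087429  0.04370578]
 [-0.99119395 -0.01228758 -0.13184678  0.59040935]
 [ 0.1319647  -0.00933497 -0.99121046  0.91201072]
 [ 0.          0.          0.          1.        ]]
```

View pics/top0.png

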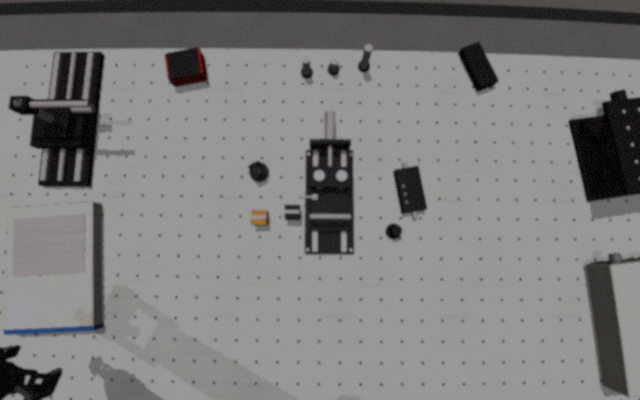

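View pics/side0.png

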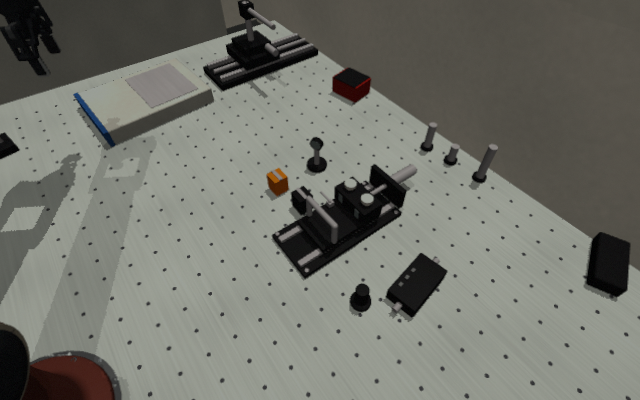

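The top view shows the caps at about (319,175) and (342,175), the handle bar at (330,216), the pointer at (312,197) and the index block at (293,212). The orange look-alike is at (259,217). Next I'll measure these by blobs.

```bash
cat > h.py <<'E'
import numpy as np, cv2
from station import ctrl, imaging
def ray(d,uv,z):
    K=np.array([[d['fx'],0,d['cx']],[0,d['fy'],d['cy']],[0,0,1]])
    n=cv2.undistortPoints(np.array([[uv]],float),K,np.array(d['D']))[0,0]
    R,t=d['extrinsics'][:3,:3],d['extrinsics'][:3,3]
    c=-R.T@t; v=R.T@np.array([n[0],n[1],1]); return (c+v*(z-c[2])/v[2]).round(4)
def blobs(d,box,th,amin=6):
    x0,y0,x1,y1=box; g=cv2.cvtColor(d['color'],cv2.COLOR_BGR2GRAY)[y0:y1,x0:x1]
    n,l,s,c=cv2.connectedComponentsWithStats((g>th).astype('uint8'),connectivity=4)
    return [((c[i]+[x0,y0]).round(2),s[i][:4]+[x0,y0,0,0],s[i][4]) for i in range(1,n) if s[i][4]>=amin]
E
python3 - <<'E'
from h import *
d=imaging.get_image('top')
for b in blobs(d,(284,140,358,255),105): print(b, ray(d,b[0],.084),ray(d,b[0],.048))
g=d['color'][95:265,230:440]; cv2.imwrite('pics/c1.png',cv2.resize(g,None,fx=3.5,fy=3.5,interpolation=cv2.INTER_CUBIC))
d=imaging.get_image('side')
g=d['color'][120:320,250:460]; cv2.imwrite('pics/c2.png',cv2.resize(g,None,fx=3,fy=3,interpolation=cv2.INTER_CUBIC))
E
```

```text
(array([294.91, 193.92]), array([284, 140,  34, 115]), np.int32(2334)) [0.5948 0.1084 0.084 ] [0.6    0.1104 0.048 ]
(array([355.07, 191.78]), array([350, 140,   8, 115]), np.int32(534)) [ 0.6015 -0.0295  0.084 ] [ 0.607  -0.0331  0.048 ]
(array([329.46, 157.14]), array([328, 149,   3,  17]), np.int32(35)) [0.6821 0.0299 0.084 ] [0.6909 0.0287 0.048 ]
(array([308. , 153.5]), array([307, 153,   3,   2]), np.int32(6)) [0.6901 0.0799 0.084 ] [0.6992 0.0807 0.048 ]
(array([343.03, 159.79]), array([341, 153,   5,  14]), np.int32(63)) [ 0.6763 -0.0016  0.084 ] [ 0.6848 -0.0041  0.048 ]
(array([315.06, 159.69]), array([313, 154,   5,  12]), np.int32(54)) [0.6756 0.0633 0.084 ] [0.6841 0.0634 0.048 ]
(array([318.74, 174.92]), array([314, 170,  11,  11]), np.int32(97)) [0.6398 0.0543 0.084 ] [0.6468 0.0541 0.048 ]
(array([341.09, 175.06]), array([336, 170,  11,  11]), np.int32(97)) [0.6401 0.0027 0.084 ] [6.472e-01 5.000e-04 4.800e-02]
(array([329.58, 215.55]), array([310, 214,  41,   4]), np.int32(154)) [0.5461 0.0286 0.084 ] [0.5493 0.0274 0.048 ]
(array([314.48, 241.43]), array([312, 232,   6,  20]), np.int32(115)) [0.4871 0.0622 0.084 ] [0.488  0.0623 0.048 ]
(array([343.45, 241.82]), array([341, 232,   6,  20]), np.int32(110)) [ 0.4869 -0.0032  0.084 ] [ 0.4878 -0.0057  0.048 ]
(array([307.  , 249.29]), array([306, 248,   3,   3]), np.int32(7)) [0.4692 0.0788 0.084 ] [0.4694 0.0796 0.048 ]
```

View pics/c1.png

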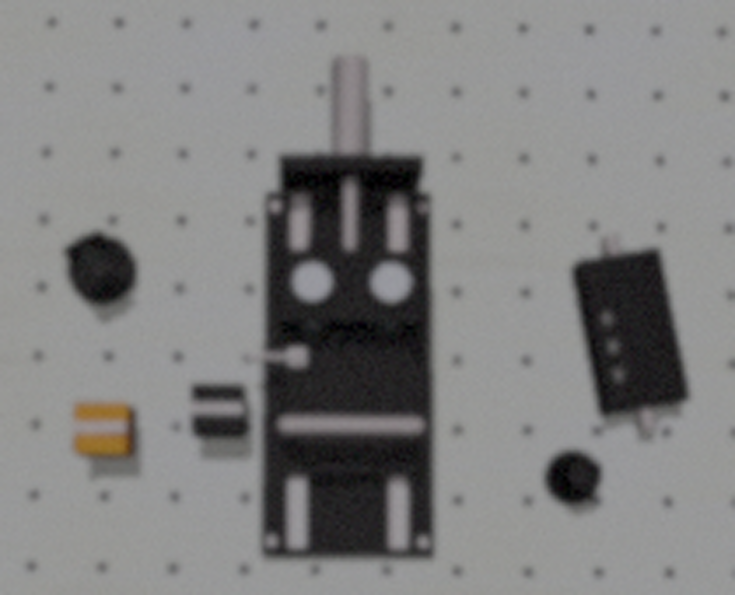

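View pics/c2.png

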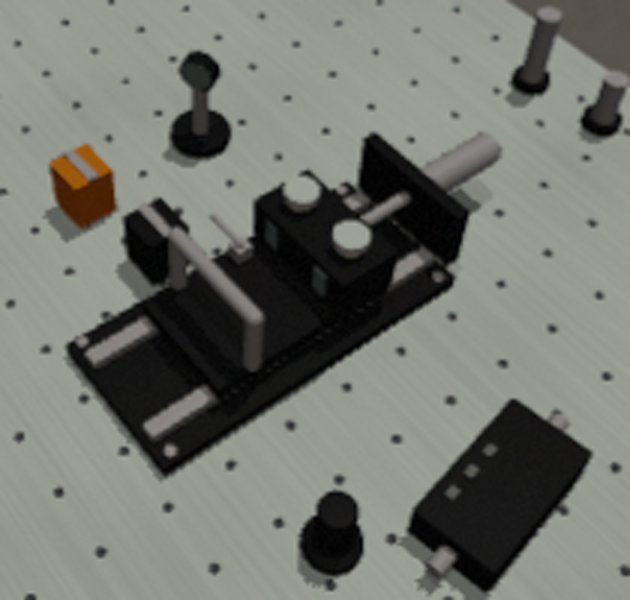

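The crops confirm it: the pointer tip is at about (301,197) px and the black index block's strip at about (299,212) px. That is roughly 36 mm of pull, and the base yaw is near 0. Next I'll align the tool.

{"name": "play_rows", "arguments": {
  "series": [
    [0,[0,0,0],[0,0,1]],
    [0,[0,0,0],[0,0,1]],
    [0,[0,0,0],[0,0,1]],
    [0,[0,0,0],[0,0,1]],
    [0,[0,0,0],[0,0,1]],
    [0,[0,0,0],[0,0,1]],
    [0,[0,0,0],[0,0,1]],
    [0,[0,0,0],[0,0,1]]
  ],
  "force": 60
}}

```text
t: 1.2
tool_pos: [0.2546, 0.5705, 0.2015]
tool_rot: [2.188, 2.254, -0.001]
contact_force: [-0.1, -0.4, -0.9]
opening: 0.0001
grip_force: 0.0
```

{"name": "play_rows", "arguments": {
  "series": [
    [0,[-0.9,0.6,0],[0,0,0]],
    [0,[-0.9,0.6,0],[0,0,0]],
    [0,[-0.9,0.6,0],[0,0,0]],
    [0,[-0.9,0.6,0],[0,0,0]],
    [0,[-0.9,0.6,0],[0,0,0]],
    [0,[-0.9,0.6,0],[0,0,0]],
    [0,[-0.9,0.6,0],[0,0,0]],
    [0,[0,0,0],[0,0,0]]
  ]
}}

```text
t: 2.2
tool_pos: [0.4768, 0.2604, 0.2017]
tool_rot: [2.189, 2.253, -0.001]
contact_force: [0.1, 0.3, 0.1]
opening: -0.0001
grip_force: 0.0
```

```bash
cat > st.py <<'E'
from h import *
from scipy.spatial.transform import Rotation as Ro
o=ctrl.get_obs(); M=Ro.from_rotvec(o['tool_rot']).as_matrix()
print(o['t'],o['tool_pos'].round(4),M.round(4).tolist(),o['opening'],o['contact_force'],o['q'].round(2))
E
python3 st.py
```

```text
2.2 [0.4768 0.2604 0.2017] [[-0.0287, 0.9996, -0.0001], [0.9996, 0.0287, -0.0005], [-0.0005, -0.0001, -1.0]] -7.129869064268134e-05 [0.12055152 0.31128429 0.10608052] [ 0.36 -0.14  1.8  -0.    1.48  0.33]
```

{"name": "play_rows", "arguments": {
  "series": [
    [0,[0,0,0],[0,0,0.2]],
    [0,[-0.82,0.65,0],[0,0,0]],
    [0,[-0.82,0.65,0],[0,0,0]],
    [0,[-0.82,0.65,0],[0,0,0]],
    [0,[-0.82,0.65,0.6],[0,0,0]],
    [0,[-0.82,0.65,0.6],[0,0,0]],
    [0,[0,0,0.7],[0,0,0]],
    [0,[0,0,0],[0,0,0]]
  ]
}}

```text
t: 3.2
tool_pos: [0.636, 0.0604, 0.1026]
tool_rot: [-2.209, -2.225, 0.008]
contact_force: [-0.4, 0.9, -0.3]
opening: 0.0001
grip_force: 0.0
```

```bash
python3 st.py; python3 - <<'E'
from h import *
for n,b in (('top',(270,130,390,230)),('side',(320,140,400,220))):
    d=imaging.get_image(n); x,y,X,Y=b
    cv2.imwrite(f'pics/d{n}.png',cv2.resize(d['color'][y:Y,x:X],None,fx=6,fy=6,interpolation=cv2.INTER_CUBIC))
E
```

```text
3.2 [0.636  0.0604 0.1026] [[-0.0068, 0.9999, -0.0082], [1.0, 0.0068, 0.0006], [0.0006, -0.0082, -1.0]] 0.00014002977559310914 [-0.4391664   0.89920488 -0.32197874] [-0.02  0.17  1.66  0.    1.32 -0.03]
```

View pics/dside.png

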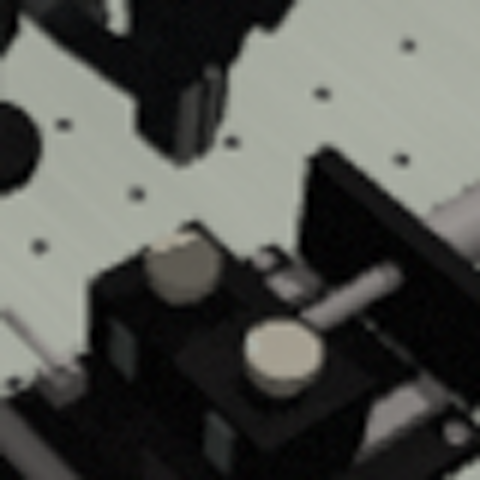

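The shut fingers hang just above the left cap at crop (180,270), and both caps are clearly proud. I'll correct the offset and press in steps.

{"name": "play_rows", "arguments": {
  "series": [
    [0,[-0.1,0.06,0],[0,0,0]],
    [0,[0,0,0.2],[0,0,0]],
    [0,[0,0,0.1],[0,0,0]],
    [0,[0,0,0],[0,0,0]]
  ]
}}

```text
t: 3.8
tool_pos: [0.6414, 0.0541, 0.091]
tool_rot: [-2.214, -2.227, 0.002]
contact_force: [-0.6, -0.6, -0.4]
opening: 0.0002
grip_force: 0.0
```

{"name": "play_rows", "arguments": {
  "series": [
    [0,[0,0,0.1],[0,0,0]],
    [0,[0,0,0.1],[0,0,0]],
    [0,[0,0,0.05],[0,0,0]],
    [0,[0,0,0],[0,0,0]]
  ]
}}

```text
t: 4.3
tool_pos: [0.6418, 0.054, 0.0789]
tool_rot: [-2.214, -2.228, 0.001]
contact_force: [0.7, -0.0, 0.4]
opening: 0.0002
grip_force: 0.0
```

{"name": "play_rows", "arguments": {
  "series": [
    [0,[0,0,0.05],[0,0,0]],
    [0,[0,0,0],[0,0,0]]
  ]
}}

```text
t: 4.55
tool_pos: [0.642, 0.054, 0.0767]
tool_rot: [-2.215, -2.228, 0.0]
contact_force: [-0.6, -0.4, -0.3]
opening: -0.0004
grip_force: 0.0
```

```bash
python3 - <<'E'
from h import *
im=[]
for n,b in (('top',(290,140,370,230)),('side',(310,140,400,230))):
    d=imaging.get_image(n); x,y,X,Y=b
    im.append(cv2.resize(d['color'][y:Y,x:X],(400,500 if 0 else 450),interpolation=cv2.INTER_CUBIC))
cv2.imwrite('pics/e.png',np.hstack(im))
print(ctrl.get_obs()['contact_force'],ctrl.get_obs()['tool_pos'])
E
```

```text
[-0.10146017  0.04669253 -0.44939914] [0.64212018 0.05405355 0.07694835]
```

View pics/e.png

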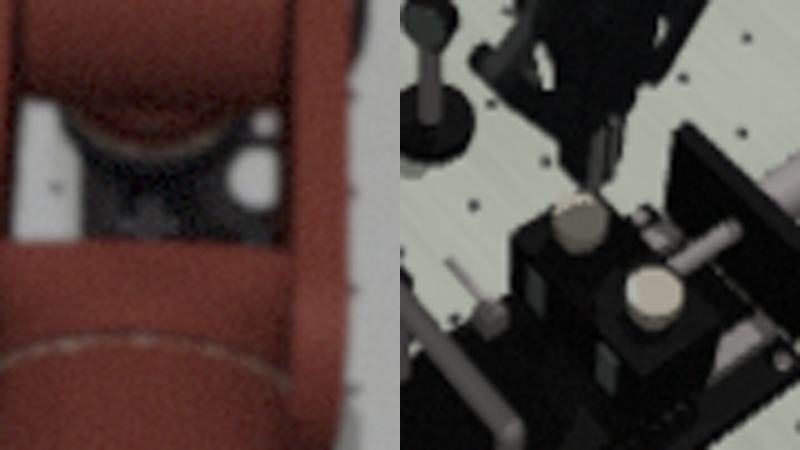

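The fingertip appears behind the left cap in the side view, with the cap occluding it, and there is no contact force. I'll cross-check the two views.

```bash
python3 - <<'E'
from h import *
d=imaging.get_image('side')
R,t=d['extrinsics'][:3,:3],d['extrinsics'][:3,3]
K=np.array([[d['fx'],0,d['cx']],[0,d['fy'],d['cy']],[0,0,1]])
print('cap',ray(d,(350.7,183.3),.084),ray(d,(367.3,198.7),.084))
P=lambda p:cv2.projectPoints(np.array([p],float),cv2.Rodrigues(R)[0],t,K,np.array(d['D']))[0].ravel().round(1)
print('tip',P(ctrl.get_obs()['tool_pos']),'capproj',P([.64,.0543,.084]),P([.64,.0027,.084]))
i=cv2.imread('pics/side0.png'); dd=dict(d,color=i)
for b in blobs(dd,(335,172,385,215),110): print(b,ray(d,b[0],.084))
t0=cv2.imread('pics/top0.png')
dt=dict(imaging.get_image('top')); print(dt['extrinsics'][:3,3], -dt['extrinsics'][:3,:3].T@dt['extrinsics'][:3,3],-R.T@t)
E
```

```text
cap [0.6399 0.0512 0.084 ] [ 0.6399 -0.0007  0.084 ]
tip [350.5 184.3] capproj [349.8 182.4] [366.2 197.6]
(array([351.06, 177.78]), array([335, 172,  35,  16]), np.int32(401)) [0.6504 0.0629 0.084 ]
(array([377.25, 188.91]), array([371, 185,  13,   8]), np.int32(32)) [0.6735 0.0069 0.084 ]
(array([367.29, 187.29]), array([366, 186,   4,   3]), np.int32(7)) [0.6601 0.0224 0.084 ]
(array([366.65, 197.99]), array([361, 194,  12,   9]), np.int32(91)) [0.6401 0.0015 0.084 ]
(array([382.78, 209.72]), array([381, 207,   4,   6]), np.int32(18)) [ 0.6456 -0.0398  0.084 ]
[0.04370578 0.59040935 0.91201072] [0.46437843 0.05946887 0.98136287] [ 0.28292516 -0.32842081  0.65201184]
```

```bash
python3 - <<'E'
from h import *
d=imaging.get_image('side')
R,t=d['extrinsics'][:3,:3],d['extrinsics'][:3,3]
K=np.array([[d['fx'],0,d['cx']],[0,d['fy'],d['cy']],[0,0,1]])
P=lambda p:cv2.projectPoints(np.array([p],float),cv2.Rodrigues(R)[0],t,K,np.array(d['D']))[0].ravel()
g=d['color'].copy(); s=8; x0,y0=320,140
c=cv2.resize(g[y0:y0+70,x0:x0+80],None,fx=s,fy=s,interpolation=cv2.INTER_CUBIC)
p=ctrl.get_obs()['tool_pos']
q=lambda P_:tuple(((P_-[x0,y0]+.5)*s).astype(int).tolist())
for dz in (0,.02,.04,.06): cv2.circle(c,q(P(p+[0,0,dz])),4,(0,0,255),-1); print(P(p+[0,0,dz]).round(1))
for y in (.0535,.0015):
  for a in np.linspace(0,6.28,24): cv2.circle(c,q(P([.64+.013*np.cos(a),y+.013*np.sin(a),.084])),1,(0,255,0),-1)
cv2.imwrite('pics/f.png',c)
E
```

```text
[350.5 184.3]
[351.1 177.7]
[351.7 170.9]
[352.3 163.8]
```

View pics/f.png

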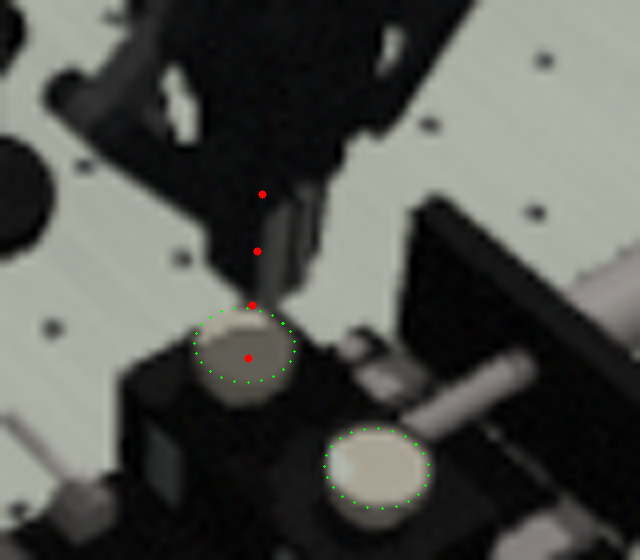

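The tip's visible end is at about (353,178) px. That lies over the cap but about 15–20 mm higher than the reported TCP, so there is simply no contact yet. I'll keep descending while watching the force.

{"name": "play_rows", "arguments": {
  "series": [
    [0,[0,0,0.06],[0,0,0]],
    [0,[0,0,0.06],[0,0,0]],
    [0,[0,0,0],[0,0,0]]
  ]
}}

```text
t: 5.18
tool_pos: [0.6417, 0.054, 0.0703]
tool_rot: [-2.214, -2.228, 0.001]
contact_force: [-0.1, -0.4, -0.3]
opening: 0.0002
grip_force: 0.0
```

{"name": "play_rows", "arguments": {
  "series": [
    [0,[0,0,0.06],[0,0,0]],
    [0,[0,0,0],[0,0,0]]
  ]
}}

```text
t: 5.42
tool_pos: [0.6418, 0.0541, 0.0675]
tool_rot: [-2.214, -2.228, 0.001]
contact_force: [0.7, 0.7, 0.8]
opening: -0.0001
grip_force: 0.0
```

{"name": "play_rows", "arguments": {
  "series": [
    [0,[0,0,0.04],[0,0,0]],
    [0,[0,0,0.04],[0,0,0]],
    [0,[0,0,0],[0,0,0]]
  ]
}}

```text
t: 5.8
tool_pos: [0.6419, 0.054, 0.0636]
tool_rot: [-2.214, -2.228, 0.001]
contact_force: [0.3, 0.1, -0.1]
opening: -0.0005
grip_force: 0.0
```

{"name": "play_rows", "arguments": {
  "series": [
    [0,[0,0,0.04],[0,0,0]],
    [0,[0,0,0],[0,0,0]]
  ]
}}

```text
t: 6.05
tool_pos: [0.642, 0.0541, 0.0617]
tool_rot: [-2.214, -2.228, 0.0]
contact_force: [0.1, 0.7, -1.0]
opening: 0.0
grip_force: 0.0
```

{"name": "play_rows", "arguments": {
  "series": [
    [0,[0,0,0.04],[0,0,0]],
    [0,[0,0,0],[0,0,0]]
  ]
}}

```text
t: 6.3
tool_pos: [0.6419, 0.0541, 0.0596]
tool_rot: [-2.214, -2.228, 0.0]
contact_force: [-0.7, 0.6, 0.1]
opening: 0.0002
grip_force: 0.0
```

{"name": "play_rows", "arguments": {
  "series": [
    [0,[0,0,0.04],[0,0,0]],
    [0,[0,0,0],[0,0,0]]
  ]
}}

```text
t: 6.55
tool_pos: [0.6419, 0.054, 0.0576]
tool_rot: [-2.215, -2.228, 0.0]
contact_force: [-0.6, 0.6, -1.0]
opening: 0.0001
grip_force: 0.0
```

```bash
python3 - <<'E'
from h import *
d=imaging.get_image('side'); e=imaging.get_image('top')
a=cv2.resize(d['color'][150:215,325:390],(520,520),interpolation=cv2.INTER_CUBIC)
cv2.imwrite('pics/g.png',a)
E
```

```text
(no output)
```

View pics/g.png

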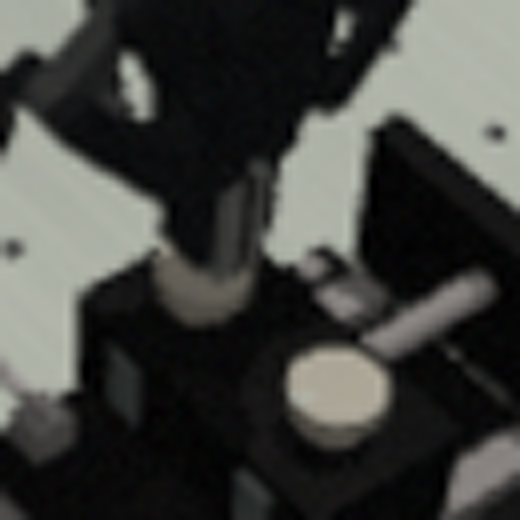

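The finger tip, with its near corner at about (352.5,184.8) px, now overlaps the left cap from above and is still slightly clear of it. I'll continue.

{"name": "play_rows", "arguments": {
  "series": [
    [0,[0,0,0.04],[0,0,0]],
    [0,[0,0,0.04],[0,0,0]],
    [0,[0,0,0],[0,0,0]]
  ]
}}

```text
t: 7.02
tool_pos: [0.6422, 0.054, 0.054]
tool_rot: [2.215, 2.228, 0.0]
contact_force: [-0.9, 1.0, 2.1]
opening: 0.0004
grip_force: 0.6
```

{"name": "play_rows", "arguments": {
  "series": [
    [0,[0,0,0.04],[0,0,0]],
    [0,[0,0,0.04],[0,0,0]],
    [0,[0,0,0],[0,0,0]]
  ]
}}

```text
t: 7.4
tool_pos: [0.6422, 0.054, 0.0507]
tool_rot: [2.215, 2.228, 0.0]
contact_force: [-2.1, -0.0, 4.5]
opening: -0.0003
grip_force: 2.5
```

Contact started near z≈0.055. I'll keep pressing towards a hard stop.

{"name": "play_rows", "arguments": {
  "series": [
    [0,[0,0,0.04],[0,0,0]],
    [0,[0,0,0],[0,0,0]]
  ]
}}

```text
t: 7.65
tool_pos: [0.6422, 0.054, 0.0486]
tool_rot: [2.214, 2.228, 0.0]
contact_force: [-2.2, 0.5, 5.1]
opening: 0.0002
grip_force: 2.5
```

{"name": "play_rows", "arguments": {
  "series": [
    [0,[0,0,0.04],[0,0,0]],
    [0,[0,0,0],[0,0,0]]
  ]
}}

```text
t: 7.9
tool_pos: [0.6424, 0.054, 0.0486]
tool_rot: [2.214, 2.228, -0.0]
contact_force: [-6.7, 0.9, 12.6]
opening: -0.0003
grip_force: 6.5
```

{"name": "play_rows", "arguments": {
  "series": [
    [0,[0,0,0.03],[0,0,0]],
    [0,[0,0,0],[0,0,0]]
  ]
}}

```text
t: 8.15
tool_pos: [0.6425, 0.054, 0.0485]
tool_rot: [-2.214, -2.228, 0.001]
contact_force: [-10.5, 0.2, 19.4]
opening: -0.0002
grip_force: 9.5
```

{"name": "play_rows", "arguments": {
  "series": [
    [0,[0,0,-0.6],[0,0,0]],
    [0,[-0.52,0,0],[0,0,0]],
    [0,[-0.52,0,0],[0,0,0]],
    [0,[0,-0.02,0.2],[0,0,0]],
    [0,[0,0,0],[0,0,0]]
  ]
}}

```text
t: 8.78
tool_pos: [0.64, 0.0026, 0.0624]
tool_rot: [-2.213, -2.226, 0.003]
contact_force: [0.2, 1.6, -0.0]
opening: -0.0001
grip_force: 0.0
```

```bash
python3 - <<'E'
from h import *
d=imaging.get_image('side')
a=cv2.resize(d['color'][150:215,325:390],(520,520),interpolation=cv2.INTER_CUBIC)
cv2.imwrite('pics/i.png',a)
E
```

```text
(no output)
```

View pics/i.png

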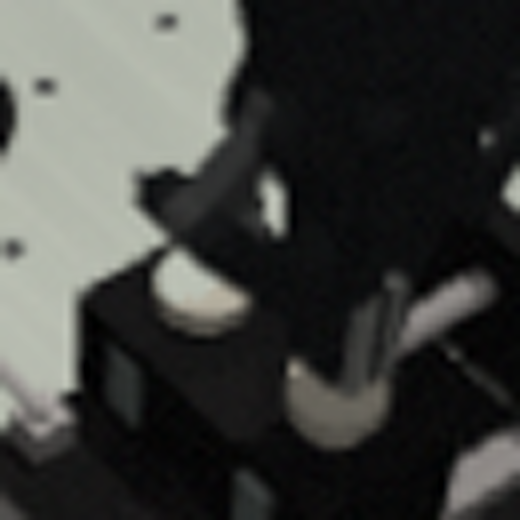

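The left cap now sits low on the holder, and the fingers hang over the right cap at crop (345,385). I'll press the right cap.

{"name": "play_rows", "arguments": {
  "series": [
    [0,[0,0,0.07],[0,0,0]],
    [0,[0,0,0.06],[0,0,0]],
    [0,[0,0,0.05],[0,0,0]],
    [0,[0,0,0.04],[0,0,0]],
    [0,[0,0,0.03],[0,0,0]],
    [0,[0,0,0],[0,0,0]]
  ]
}}

```text
t: 9.57
tool_pos: [0.6414, 0.0023, 0.0528]
tool_rot: [-2.214, -2.228, -0.0]
contact_force: [-2.8, 0.6, 5.3]
opening: -0.0
grip_force: 2.6
```

{"name": "play_rows", "arguments": {
  "series": [
    [0,[0,0,0.04],[0,0,0]],
    [0,[0,0,0],[0,0,0]]
  ]
}}

```text
t: 9.82
tool_pos: [0.6415, 0.0023, 0.0507]
tool_rot: [-2.214, -2.228, -0.0]
contact_force: [-2.6, 0.5, 5.4]
opening: 0.0002
grip_force: 2.5
```

{"name": "play_rows", "arguments": {
  "series": [
    [0,[0,0,0.04],[0,0,0]],
    [0,[0,0,0.03],[0,0,0]],
    [0,[0,0,0],[0,0,0]]
  ]
}}

```text
t: 10.2
tool_pos: [0.6416, 0.0023, 0.0486]
tool_rot: [-2.214, -2.228, -0.0]
contact_force: [-6.4, 0.7, 10.1]
opening: 0.0004
grip_force: 5.3
```

{"name": "play_rows", "arguments": {
  "series": [
    [0,[0,0,0.03],[0,0,0]],
    [0,[0,0,0],[0,0,0]]
  ]
}}

```text
t: 10.45
tool_pos: [0.6417, 0.0023, 0.0485]
tool_rot: [-2.214, -2.228, 0.0]
contact_force: [-10.2, 1.9, 16.7]
opening: 0.0
grip_force: 8.4
```

Both caps stop hard at the same height, so they are home. Next I'll rise, open, and move over the handle bar.

{"name": "play_rows", "arguments": {
  "series": [
    [0,[0,0,-0.6],[0,0,0]],
    [0,[0,0,-0.6],[0,0,0]],
    [0.6,[0.25,-0.95,0],[0,0,0]],
    [0.6,[0.25,-0.95,0],[0,0,0]],
    [0.6,[0,0,0.4],[0,0,0]],
    [0.6,[0,0,0],[0,0,0]],
    [0.6,[0,0,0],[0,0,0]]
  ]
}}

```text
t: 11.32
tool_pos: [0.5473, 0.0261, 0.085]
tool_rot: [2.215, 2.228, 0.0]
contact_force: [0.6, -0.0, -0.3]
opening: 0.0508
grip_force: 0.0
```

```bash
python3 st.py; python3 - <<'E'
from h import *
d=imaging.get_image('side')
b=cv2.resize(d['color'][140:260,290:390],(500,600),interpolation=cv2.INTER_CUBIC)
cv2.imwrite('pics/j.png',b)
E
```

```text
11.325 [0.5473 0.0261 0.085 ] [[-0.0057, 1.0, 0.0004], [1.0, 0.0057, -0.0001], [-0.0001, 0.0004, -1.0]] 0.05082333782998339 [ 0.62847882 -0.01060955 -0.26875949] [-0.09 -0.03  1.9  -0.    1.27 -0.09]
```

View pics/j.png

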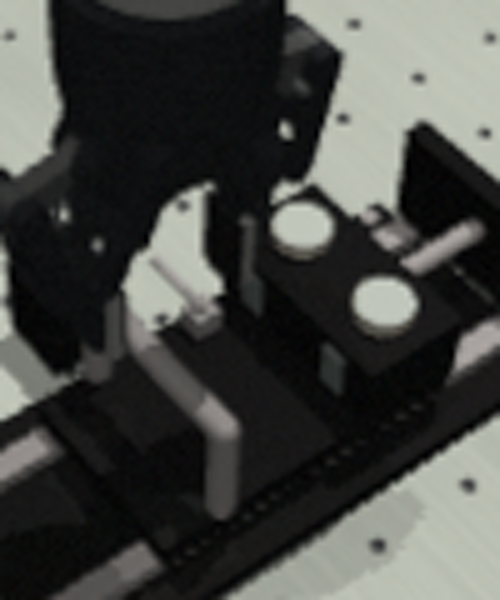

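The fingers straddle the bar, with the front finger's end at crop (100,378), the rear at (240,290) and the bar between them. Both caps look flush. I'll descend and grip.

{"name": "play_rows", "arguments": {
  "series": [
    [0.6,[0,0,0.3],[0,0,0]],
    [0.6,[0,0,0.3],[0,0,0]],
    [0.6,[0,0,0.3],[0,0,0]],
    [0.6,[0,0,0],[0,0,0]]
  ]
}}

```text
t: 11.88
tool_pos: [0.5444, 0.0266, 0.0374]
tool_rot: [-2.212, -2.226, 0.005]
contact_force: [0.2, -0.4, -0.3]
opening: 0.0514
grip_force: 0.0
```

{"name": "play_rows", "arguments": {
  "series": [
    [0.15,[0,0,0],[0,0,0]],
    [0.0,[0,0,0],[0,0,0]],
    [0.0,[0,0,0],[0,0,0]],
    [0.0,[0,0,0],[0,0,0]],
    [0.0,[0,0,0],[0,0,0]]
  ],
  "force": 60
}}

```text
t: 12.5
tool_pos: [0.5449, 0.0264, 0.0408]
tool_rot: [-2.213, -2.227, 0.004]
contact_force: [-6.4, 0.0, 6.0]
opening: 0.0095
grip_force: 58.5
```

An opening of 9.5 mm (under 12) plus an upward force suggests the pads caught the bar near their ends. I'll reopen, go 12 mm deeper and regrip.

{"name": "play_rows", "arguments": {
  "series": [
    [0.4,[0,0,0],[0,0,0]],
    [0.4,[0,0,0],[0,0,0]],
    [0.4,[0,0,0.12],[0,0,0]],
    [0.4,[0,0,0.12],[0,0,0]],
    [0.4,[0,0,0],[0,0,0]]
  ]
}}

```text
t: 13.12
tool_pos: [0.5454, 0.0265, 0.0268]
tool_rot: [-2.214, -2.227, 0.002]
contact_force: [0.2, -0.6, -0.0]
opening: 0.0342
grip_force: 0.0
```

{"name": "play_rows", "arguments": {
  "series": [
    [0.0,[0,0,0],[0,0,0]],
    [0.0,[0,0,0],[0,0,0]],
    [0.0,[0,0,0],[0,0,0]],
    [0.0,[0,0,0],[0,0,0]]
  ],
  "force": 60
}}

```text
t: 13.62
tool_pos: [0.5449, 0.0264, 0.0279]
tool_rot: [-2.213, -2.227, 0.004]
contact_force: [-5.2, -0.8, 4.7]
opening: 0.0102
grip_force: 58.3
```

```bash
cat > m.py <<'E'
from h import *
d=imaging.get_image('side'); print(ctrl.get_obs()['tool_pos'].round(4))
R,t=d['extrinsics'][:3,:3],d['extrinsics'][:3,3]
K=np.array([[d['fx'],0,d['cx']],[0,d['fy'],d['cy']],[0,0,1]])
P=lambda p:cv2.projectPoints(np.array([p],float),cv2.Rodrigues(R)[0],t,K,np.array(d['D']))[0].ravel().round(1)
for z in (.06,.072,.085,.097,.12): print(z,P([.545,.0265,z]))
print('legs',P([.546,.0705,.085]),P([.546,-.0135,.085]))
cv2.imwrite('pics/last.png',d['color'])
print(cv2.cvtColor(d['color'],cv2.COLOR_BGR2GRAY)[190:232,304:342:2])
E
python3 m.py
```

```text
[0.5449 0.0265 0.0279]
0.06 [321.1 219.9]
0.072 [321.1 216.3]
0.085 [321.  212.2]
0.097 [321.  208.3]
0.12 [321.  200.6]
legs [308.3 198. ] [334.1 225.4]
[[ 22  15  15  15  14  15  16  17  17  14  17  17  15  17  16  14  15  15
   19]
 [ 45  17  19  19  16  11  16  15  13  15  14  15  15  14  17  16  17   9
   19]
 [ 45  27  20  15  17  19  14  16  14  15  14  13  17  14  17  16  13  16
   21]
 [ 44  23  22  18  15  17  17  19  21  20  18  15  16  14  15  16   7  26
   21]
 [ 44  21  22  19  16  16  13  19  21  17  15  15  17  12  15  16  11  19
   24]
 [ 43  20  19  19  14  16  16  18  20  16  15  16  17  13  15  16  14  19
   21]
 [ 39  20  19  17  15  17  16  15  20  16  15  14  17  15  16  18  17  22
   17]
 [ 32  21  18  15  14  16  13  15  17  15  16  17  14  13  18  17  20  23
   17]
 [ 31  15  15  15  13  17  16  15  17  16  16  16  15  14  15  16  20  22
   16]
 [ 32  20  15  17  14  17  14  16  17  16  14  13  16  15  17  14  23  18
   17]
 [ 35  36  21  14  17  14  16  15  15  14  15  16  14  14  15  16  22  17
   16]
 [ 36  56  47  18  14  15  14  16  14  16  16  19  16  
[... 1756 characters left out ...]
  14  63  51  21  18  59  87 134 147 104  26
   25]
 [ 22  14  16  18  14  25  19  19  64  50  12  12  26  78 131 148 141  30
   25]
 [ 28  18  16  15   9  23  24  27  66  40  12  11  10  60 114 146 141  43
   24]
 [ 28  21  15  14  14  20  24  22  59  17  11  13  14  28  92 130 123  48
   25]
 [ 29  30  20  16  15  11  22  13  10  10  12  12  10   7  72 105  99  37
   26]
 [ 24  27  28  14  17  13  11  10  13  10  10   9   8  12  60  80  72  27
   24]
 [  7  26  27  16  12  12  11  12   9  11  11  13  13   9  61  73  71  21
   25]
 [  5  15  17  15  11  12  12  11  12   8  11  11  14  12  61  74  70  24
   25]
 [  6  14  17  10  12  13  10  12  11  11  11  12  11  13  61  74  71  31
   25]]
```

Gripped: the pad ends project about 28 mm below the bar, so the bar is well inside the pads. Next I'll work out the pull distance from the first top picture.

```bash
python3 - <<'E'
from h import *
d=imaging.get_image('top'); g=cv2.cvtColor(cv2.imread('pics/top0.png'),cv2.COLOR_BGR2GRAY).astype(float)
print(g[192:203,300:318].astype(int)); print(g[204:222,284:302:2].astype(int))
def cen(c0,c1,r0,r1):
    p=g[r0:r1,c0:c1].mean(1); w=np.clip(p-np.percentile(p,30),0,None); return ((c0+c1-1)/2,(w*np.arange(r0,r1)).sum()/w.sum())
a=cen(306,310,193,202); b=cen(288,298,208,216); print(a,b,ray(d,a,.048),ray(d,b,.048))
E
```

```text
[[154 151 152 150 140 112  70  38  36  30  29  35  33  30  37  34  30  27]
 [152 151 153 145 134 108  68  45  36  35  38  46  61  72  73  73  66  54]
 [150 152 151 148 132 108  75  58  56  52  56  74  99 111 113 113 107  86]
 [146 147 150 149 138 118 100  91  89  88  91 105 119 132 138 136 129 105]
 [135 141 148 143 137 123 115 113 112 109 113 118 132 140 142 139 129 107]
 [127 129 136 136 131 119 108 104 105 107 109 114 127 135 134 133 129 109]
 [132 134 138 135 124 102  80  76  72  75  77  88 110 122 127 127 120 102]
 [143 146 146 144 127  98  64  43  44  43  45  63  88 102 105 109 100  82]
 [152 149 150 146 129  96  60  37  36  28  30  48  55  66  68  71  66  54]
 [151 152 151 148 131  94  60  37  30  36  20  26  29  37  37  38  39  31]
 [152 150 152 146 129  94  59  30  28  23  21  28  32  30  32  33  33  35]]
[[137 122 117 118 122 121 119 123 142]
 [125  83  78  80  83  83  81  90 130]
 [118  52  37  48  49  46  49  53 120]
 [115  48  42  39  39  42  40  45 115]
 [119  62  53  55  55  53  54  52 110]
 [129  93  90  92  90  92  89  83 106]
 [139 127 123 122 123 124 123 114 103]
 [145 137 137 139 139 138 138 128 102]
 [143 131 128 130 131 130 131 123  95]
 [133 101 100  98 103 103 101  98  86]
 [121  68  61  63  63  65  64  59  77]
 [117  43  38  40  42  37  38  32  66]
 [117  45  34  37  38  35  35  30  57]
 [119  46  31  33  33  24  33  33  59]
 [123  52  36  25  39  29  30  34  72]
 [135  87  60  56  53  56  49  52  85]
 [145 122  90  83  80  82  79  81  98]
 [151 139 106  99 100 102 103 101 104]]
(307.5, np.float64(196.23266745005876)) (292.5, np.float64(211.1119019375247)) [0.5949 0.0803 0.048 ] [0.5588 0.1153 0.048 ]
```

{"name": "play_rows", "arguments": {
  "series": [
    [0,[0,-0.1,0],[0,0,0]],
    [0,[0,-0.1,0],[0,0,0]],
    [0,[0,0,0],[0,0,0]]
  ],
  "force": 80
}}

```text
t: 14.1
tool_pos: [0.5367, 0.0264, 0.0279]
tool_rot: [2.214, 2.227, 0.002]
contact_force: [4.6, -0.6, -4.7]
opening: 0.01
grip_force: 77.8
```

The pull needed is about 36 mm. The carriage follows, with spring force +4.6 N.

{"name": "play_rows", "arguments": {
  "series": [
    [0,[0,-0.1,0],[0,0,0]],
    [0,[0,-0.1,0],[0,0,0]],
    [0,[0,-0.1,0],[0,0,0]],
    [0,[0,-0.1,0],[0,0,0]],
    [0,[0,-0.1,0],[0,0,0]],
    [0,[0,-0.05,0],[0,0,0]],
    [0,[0,0,0],[0,0,0]],
    [0,[0,0,0],[0,0,0]]
  ]
}}

```text
t: 15.1
tool_pos: [0.5097, 0.0263, 0.028]
tool_rot: [2.214, 2.227, 0.003]
contact_force: [5.4, 1.7, -5.7]
opening: 0.0099
grip_force: 78.5
```

```bash
cat > k.py <<'E'
from h import *
d=imaging.get_image('top'); g=cv2.cvtColor(d['color'],cv2.COLOR_BGR2GRAY)
print('top'); print(g[205:219,288:320:2])
d=imaging.get_image('side'); g=cv2.cvtColor(d['color'],cv2.COLOR_BGR2GRAY); cv2.imwrite('pics/k.png',d['color'])
R,t=d['extrinsics'][:3,:3],d['extrinsics'][:3,3]
K=np.array([[d['fx'],0,d['cx']],[0,d['fy'],d['cy']],[0,0,1]])
P=lambda p:cv2.projectPoints(np.array([p],float),cv2.Rodrigues(R)[0],t,K,np.array(d['D']))[0].ravel().round(1)
print(P([.559,.1153,.048]),P([.559,.097,.048]),P([.559,.08,.048]))
for b in blobs(dict(color=d['color']),(335,170,390,225),120): print(b, ray(d,b[0],.078))
print(ctrl.get_obs()['tool_pos'])
E
python3 k.py
```

```text
top
[[ 84  85  87  84  87  92  87  78  71  59  57  58  55  34  49  54]
 [ 48  49  54  49  49  49  56  79  68  59  59  62  56  36  53  54]
 [ 41  43  41  44  40  36  34  81  70  59  59  60  53  34  52  57]
 [ 55  60  57  58  57  38  38  79  71  60  57  60  52  43  53  56]
 [ 97  91  97  96  93  49  45  81  67  57  64  59  49  55  58  55]
 [129 130 129 133 122  64  46  80  64  63  63  60  55  60  55  59]
 [145 145 144 144 135  69  49  86  65  60  62  63  56  64  59  59]
 [135 137 136 138 123  60  58  86  63  62  58  59  56  57  63  64]
 [108 108 109 110  93  46  58  90  66  65  62  61  52  56  64  62]
 [ 65  68  69  68  59  35  55  88  63  66  61  61  51  53  68  66]
 [ 40  39  43  41  38  21  58  87  62  59  62  60  45  55  65  69]
 [ 39  39  35  42  35  22  67  86  64  62  64  64  45  57  66  69]
 [ 35  35  35  32  27  29  64  82  65  63  63  56  44  57  70  71]
 [ 42  35  38  34  22  30  65  71  63  64  63  57  42  61  74  71]]
[301.7 193.5] [306.6 198.8] [311.2 203.7]
(array([351.08, 177.53]), array([335, 170,  36,  21]), np.int32(543)) [0.6548 0.0675 0.078 ]
(array([386.92, 171.58]), array([383, 170,   7,   6]), np.int32(24)) [0.7278 0.035  0.078 ]
(array([370.92, 193.21]), array([358, 185,  27,  17]), np.int32(95)) [0.6593 0.0094 0.078 ]
(array([360.49, 191.22]), array([352, 186,  18,  12]), np.int32(83)) [0.6457 0.0263 0.078 ]
(array([338.6 , 192.81]), array([335, 188,   8,  10]), np.int32(57)) [0.607  0.0497 0.078 ]
(array([352.88, 208.27]), array([347, 204,  13,  10]), np.int32(106)) [0.6045 0.0012 0.078 ]
(array([378.73, 212.51]), array([368, 204,  22,  18]), np.int32(124)) [ 0.6383 -0.0372  0.078 ]
[0.50973595 0.02633871 0.02796783]
```

```bash
python3 - <<'E'
import cv2
g=cv2.imread('pics/k.png',0); print(g[184:214,292:324:1])
E
```

```text
[[14 15 15 16 21 19 19 19 19 21 23 20 20 18 23 22 20 20 17 18 17 19 16 17
  14 15 17 13 16 17 13 15]
 [18 17 18 16 17 18 17 18 17 18 19 16 18 17 18 17 16 15 15 14 16 16 15 19
  16 13 17 15 16 13 15 14]
 [16 18 17 16 17 17 18 17 15 15 14 17 17 14 17 15 19 16 16 16 15 17 16 14
  17 15 14 14 13 12 15 14]
 [15 16 15 15 16 17 18 17 18 15 18 15 17 14 16 18 18 17 16 16 16 16 17 15
  17 16 14 15 15 15 14 13]
 [17 15 12 17 15 15 16 15 17 18 16 15 16 16 17 18 17 18 17 17 18 17 15 14
  17 17 14 15 14 16 13 14]
 [15 16 17 15 17 17 18 15 17 17 17 17 16 15 17 17 17 16 17 17 15 16 14 14
  16 16 18 15 14 14 14 12]
 [18 16 17 15 16 18 16 17 14 14 19 15 19 15 17 16 15 19 15 19 19 15 18 15
  18 12 15 15 15 15 12 15]
 [17 12 17 16 16 15 15 17 17 16 16 14 17 13 17 15 18 16 15 15 16 16 13 15
  15 15 16 14 13 17 13 13]
 [15 16 16 16 16 17 17 16 18 16 17 15 17 16 16 15 17 15 18 17 16 15 15 17
  17 15 14 16 13 14 15 12]
 [16 17 14 18 15 16 17 17 16 16 16 17 17 17 15 18 18 17 16 16 16 16 15 12
  15 15 15 15 13 14 13 13]
 [14 17 16 15 16 18 13 19 16 17 17 15 16 19 17 15 18 14 17 17 16 15 18 15
  17 15 13 14 14
[... 1230 characters left out ...]
 16 15 17 16 13 13 14 14 17 17 16 16 18 13 16 16 17 15 15 15 14 13
  16 14 16 14 19 19 20 19]
 [15 14 17 16 15 15 16 16 17 12 15 14 15 15 16 14 14 17 15 16 17 15 13 15
  16 17 15 16 16 18 20 15]
 [14 13 14 13 16 15 12 13 15 14 15 16 14 16 17 15 15 16 16 16 16 16 15 17
  16 16 17 17 18 18 18 17]
 [27 16 17 14 15 16 13 16 16 16 14 13 15 15 15 18 16 20 19 17 14 13 14 15
  16 16 16 16 17 20 17 20]
 [58 34 23 15 14 13 14 14 18 14 12 15 16 15 16 16 17 20 21 17 16 14 15 13
  16 15 15 16 17 17 14 16]
 [77 64 40 21 12 13 12 16 14 14 16 17 15 18 17 17 19 19 21 22 15 16 14 14
  15 17 17 22 30 23 12 13]
 [77 71 49 22 14 16 12 14 17 15 15 17 17 15 14 15 14 16 18 20 16 13 13 12
  16 18 18 37 37 27 19 12]]
```

The arm hides the pointer in both views, so I'll verify the travel from the right cap's shift between the two saved side pictures (before and after the pull).

```bash
python3 - <<'E'
from h import *
d=imaging.get_image('side')
for f,boxs in (('last',[(355,188,380,212)]),('k',[(340,196,366,220)])):
    i=cv2.imread(f'pics/{f}.png')
    for th in (90,110,130):
        for b in blobs(dict(color=i),boxs[0],th,50): print(f,th,b,ray(d,b[0],.078))
E
```

```text
last 90 (array([366.56, 200.01]), array([360, 195,  14,  11]), np.int32(113)) [0.6402 0.0011 0.078 ]
last 110 (array([366.61, 199.93]), array([361, 195,  13,  11]), np.int32(106)) [0.6404 0.0012 0.078 ]
last 130 (array([366.44, 200.02]), array([361, 196,  12,   9]), np.int32(93)) [0.64   0.0012 0.078 ]
k 90 (array([353.07, 208.22]), array([347, 203,  13,  12]), np.int32(120)) [0.6049 0.001  0.078 ]
k 110 (array([352.94, 208.24]), array([347, 203,  13,  11]), np.int32(109)) [0.6047 0.0012 0.078 ]
k 130 (array([352.91, 208.28]), array([347, 204,  13,  10]), np.int32(103)) [0.6046 0.0011 0.078 ]
```

Travel is 35.5 mm and about 36 mm is needed, so I'll nudge 0.5 mm and settle.

{"name": "play_rows", "arguments": {
  "series": [
    [0,[0,-0.01,0],[0,0,0]],
    [0,[0,0,0],[0,0,0]],
    [0,[0,0,0],[0,0,0]],
    [0,[0,0,0],[0,0,0]]
  ]
}}

```text
t: 15.75
tool_pos: [0.5093, 0.0263, 0.028]
tool_rot: [2.214, 2.227, 0.003]
contact_force: [7.2, 0.6, -6.4]
opening: 0.01
grip_force: 78.5
```

```bash
python3 - <<'E'
from h import *
d=imaging.get_image('side')
for b in blobs(d,(340,196,366,220),110,50): print(b,ray(d,b[0],.078))
print(ctrl.get_obs()['tool_pos'],ctrl.get_obs()['t'])
print(ctrl.finish_job())
E
```

```text
(array([352.88, 208.26]), array([347, 203,  13,  11]), np.int32(110)) [0.6045 0.0012 0.078 ]
[0.50927276 0.02635346 0.02795502] 15.8
the job is handed in; nothing more can be done
None
```

I pressed both caps to a hard stop, pulled the slide out about 36 mm to the mark, and handed the job in at 15.8 s with the handle still gripped; the arm hid the pointer at the end, so I placed it from the measured pull, not by sight.

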